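# Join a knock-down boot shelf with its cam lock

### The job

Join the two halves of the white-faced plywood boot shelf lying on the bench: slide the loose half along its guides up to the fixed half until you feel the sprung buffers and the bolt head stands in the open mouth of the cam, then swing the cam clockwise by its peg, about half a turn, so that the hook draws the joint fully shut and snug. Stop as soon as it pulls up tight, since forcing it further tears the bolt out, then let go; leave the other tack on the bench where it lies.

Things in the scene. Friction and masses are not known exactly. Their poses are not given: they have to be found in the camera images.
- base: The fixed white-faced plywood half of the shelf (18 x 125 x 160 mm) with 26 mm high wooden guides on both sides, outer faces at y = +-95 mm, screwed to the bench. Origin on the cam's axis at bench level, z up. Its x axis is the joining direction: the loose half lies on the -x side and slides towards +x, between the guides. The fixed board reaches from x = -52 mm (seam edge) to x = +73 mm.
- seam (a point): Middle of the top of the fixed half's seam edge, 18 mm above the bench. Two 8 mm sprung buffer pins stand 6 mm out of this edge, 50 mm to either side; together they push back with about 3 N when first touched and 7 N when fully pressed in.
- board: The loose half of the shelf: white-faced plywood 130 (along x) x 156 x 18 mm, captive between the guides, sliding along the base's x only, with about 3 N of friction. Origin at bench level in the middle of its seam edge, axes as the base's.
- board_edge (a point): Middle of the top of the loose half's seam edge, 18 mm above the bench. The joint is shut when this point meets the seam (x = -52 mm in the base's frame); it starts 25 to 45 mm short of that.
- bracket_top (a point): Top of the dark steel bolt bracket on the loose half (30 x 30 x 28 mm, top 46 mm above the bench). From it a steel bolt 8 mm thick runs level, 42 mm above the bench, towards the cam; its head is an 8 mm pin hanging down from its end, which goes into the cam's mouth. How far the bolt is screwed in differs each time by +-2.2 mm, and so does the cam angle at which it pulls tight.
- cleat_top (a point): Middle of the top of the wooden cleat on the loose half: 22 mm thick along the base's x, 90 mm long along its y, 35 mm high, standing on the board (top at 53 mm above the bench). It can be pinched across its 22 mm or pushed.
- cam: The steel cam: an 80 mm disc on an upright axis, on it a 12 mm high spiral hook wall (inside radius narrowing from 36 mm at its tip by about 3 mm per radian), above it a flat arm 16 mm wide (top 57 mm above the bench) with an upright round peg. Origin on its axis at bench level. It starts with the hook's mouth open towards the bolt, ready, and turns clockwise seen from above.
- cam_axis (a point): A point on the cam's upright axis, 55 mm above the bench. Moving the peg along its circle takes about 1 N when free, 2 to 4 N while the hook draws the board in, then rises steeply within 0.3 rad once the joint is shut: 8 to 11 N is properly tight, above about 15 N (110 N on the bolt) the bolt tears out. These are felt while moving slowly; at rest friction takes part of the load. Friction keeps the cam where it is left.
- peg_top (a point): Centre of the top of the cam's round upright peg, a sleeve that spins freely on its pin: 16 mm diameter, 35 mm tall above the arm, top at 92 mm above the bench, 55 mm from the cam's axis. It starts on the side of the base's +y. It pulls tight after 2.5 to 4.6 rad of clockwise turning from the start.
- bucket_lid: Orange plastic bucket lid, 220 mm across, 16 mm high, lying loose; origin centre of underside. Leave it.
- hoof_pick: Steel hoof pick, 145 mm long, 12 mm high, lying loose; origin near mid-handle. Leave it.
- curry_comb: Black hard-plastic curry comb, round, 124 mm across, 20 mm high, lying loose with rings up; origin centre of underside. Leave it.
- feed_scoop: Stainless feed scoop, open box 150 x 100 x 70 mm with a 120 mm handle, lying loose; origin centre of the scoop's underside. Leave it.

How it is judged:
By the outcome, as a careful person would: the job done as asked, in the order asked, and still so for the second after the job is handed in, with the robot touching nothing.
It also fails if it takes over 70 s, if anything falls off the work surface, if the arm or the gripper's body presses on something with over 40 N, if the wrist force passes 120 N, or if a joint passes its speed limit or range.

### The arm

A 6-joint arm with a two-finger parallel gripper is mounted at the origin on the work surface. World frame = base frame: x ahead of the robot, y to its left, z up, the work surface at z = 0. Lengths are in m, angles in rad, forces in N, time in s.
With the tool pointing down it reaches from about 0.225 to 0.875 m from the base axis. Payload 3.4 kg.
Tool frame: the origin (TCP) lies between the finger pads; the fingertips stand 11 mm ahead of it and the grasp point (between the pads) lies 8 mm behind it (tips_ahead is the distance from the TCP to the fingertips, in m); z points along the fingers, x is the direction in which the jaws open and shut, and the axes are right-handed (so a half turn about z gives the same grasp; the last joint's range is limited). The gripper opens to 85 mm and grips with 20 to 120 N. Pads are 22 mm wide; open, the fingers measure 114 mm over their backs; the gripper's body (76 mm by 85 mm) begins 54 mm behind the grasp point. The pads swing forward as they close: fully open they stand 13 mm farther back than shut.
Start: joints at [-1.255, 0.276, 1.505, -0, 1.361, -0.121], TCP at [0.243, -0.521, 0.242] pointing down, gripper open.
Joint ranges: [-2.89, 2.89], [-0.75, 2.08], [0.22, 2.7], [-1.18, 4.32], [0.11, 2.71], [-2.7, 2.7]. Speed limits (rad/s): [2.57, 2.57, 3.14, 3.14, 3.14, 3.14].

### API

Orientations are given as a unit quaternion [w, x, y, z].
In Python, from rig import get_state, get_image, sign_off, masks_of, tips_ahead gives the robot as it stands.
- The arm moves only by the tool play_rows, never from a script. Its argument "series" is a list of rows, each an object of numbers: "fingers": the closure, from -1 (fully open) to 1 (shut); "dx", "dy", "dz": the shift along the world's x, y, z in mm; "turn": the turn about the world's z in rad. A call has 1 to 20 rows; each row shifts and turns the pose as measured when the row begins; what a row does not reach is not made up. A row lasts 1/12 s, in which the tool goes at most 41.7 mm and 7.16 degrees, less where a joint would pass 70% of its speed; a pose out of reach is approached as far as the arm can. A call with a gripper value outside its range is refused whole. The fingers move at their own pace and stop on an object; "squeeze" is the grip in N (left out, the last holds). Time passes only in rows, so rows that do not move let the fingers close. It gives the time, the measured TCP pose, the force and the opening at its end, in the units of the state.
- get_state(): the state, without advancing time (a new reading comes with each control period).
- get_image(name): name is "scene" or "top"; returns a dict with "pixels" (384x512x3 uint8, red, green, blue), "vfov" (degrees; the focal length in pixels is half the picture's height over the tangent of half this angle, whatever the lens; pixels are square), "cx", "cy" (the principal point, pixels), "dist" ([k1, k2, p1, p2, k3] as OpenCV has them; the pictures are not rectified), "rvec" (rotation vector, rad) and "tvec" (3), from world to camera coordinates, as OpenCV has them. Camera axes: x right, y down, z forward; pixel columns grow to the right and rows downward; lengths in m; the calibration is good to about 2 mm. A picture is of the moment at which its call begins. There is no depth.
- sign_off(): hands the job in, once; it reports no verdict.
Trained networks look in a picture, given as the dict that the camera call returned (one of the last four; its "shot" number tells which), for a name from the list of things; names that differ only in an ending like _2 or _b are one class to them, and where a whole thing is asked for, a point or a joint stands for the part that bears it (a point fixed in the world has none). Each returns a list of dicts, best first, with "p" (0 to 1); they miss things now and then, are a little off and sometimes report something else, mostly with a low value. They report only what shows in the picture. A call takes as long as a camera call.
- masks_of(picture, label): "region" (384x512 bool, what is visible of it) and "xy" ([column, row] in pixels, amid what is visible of it).
The state is a dict: "clock": time; "qpos": joint angles; "qd": joint speeds; "effort": joint torques, N m; "position": TCP position; "ee_rot": TCP orientation; "contact_force": force on the tool from outside, world axes, zero at the start; "moment": the same for the moment, N m; "width": finger opening in m.
Only numpy, scipy, OpenCV 4.12 (cv2) and the standard library are available. Lean on these libraries where they do the work, as an engineer would, in place of code of your own. Each camera call takes 0.05 s, during which the arm holds its last target. There are 200 camera calls.

## Working session

There is one attempt and no reset: what is moved stays moved. The work goes in short steps, Python scripts to look and compute and a tool call to move; the robot and the scene stay as the last step left them, time stands still between calls to the robot, and variables do not carry over. Pictures are saved under pics/ and viewed, about 8 in all and at most 12, crops included, and the job is handed in when it is done.

Besides the shell and the picture viewer there is one more tool, called by a JSON object that holds its "fn" and its "kwargs", one argument or row to a line. play_rows: Moves the arm, as the interface text tells. Its arguments: {"type":"object","properties":{"series":{"type":"array"},"squeeze":{"type":"number"}},"required":["series"]}

```bash
mkdir -p pics; cat > h.py <<'E'
import numpy as np,cv2
from rig import *
def cam(p):
    f=p["pixels"].shape[0]/2/np.tan(np.radians(p["vfov"])/2)
    return np.array([[f,0,p["cx"]],[0,f,p["cy"]],[0,0,1]]),np.array(p["dist"],float),np.array(p["rvec"],float),np.array(p["tvec"],float)
def ray(p,xy,z):
    K,d,r,t=cam(p);u=cv2.undistortPoints(np.array([[xy]],float),K,d,None,None)[0,0]
    R=cv2.Rodrigues(r)[0];c=-R.T@t;v=R.T@np.array([u[0],u[1],1]);return c+v*(z-c[2])/v[2]
def proj(p,P):
    K,d,r,t=cam(p);return cv2.projectPoints(np.array(P,float).reshape(-1,1,3),r,t,K,d)[0][:,0]
E
python3 - <<'E'
from h import *
s=get_state();print(s)
for n in("top","scene"):
    p=get_image(n);cv2.imwrite(f"pics/{n}0.png",p["pixels"][:,:,::-1])
    for l,z in(("peg_top",.092),("cam_axis",.055),("cleat_top",.053),("bracket_top",.046),("cam",.03),("board",.018),("base",.018),("bucket_lid",.016),("feed_scoop",.03),("hoof_pick",.01),("curry_comb",.02)):
        for m in masks_of(p,l)[:2]:
            ys,xs=np.nonzero(m["region"]);print(n,l,round(m["p"],2),np.round(m["xy"]),len(xs),np.round(ray(p,m["xy"],z),3),xs.min(),xs.max(),ys.min(),ys.max())
E
```

```text
{'clock': 0.0, 'qpos': array([-1.25498653e+00,  2.76541947e-01,  1.50616849e+00, -1.05082071e-05,
        1.36068686e+00, -1.20994848e-01]), 'qd': array([-1.53513283e-03, -2.11408993e-05, -1.11506115e-03,  6.90724875e-04,
        9.94382870e-05, -4.32852944e-04]), 'effort': array([ 2.48305652e-03, -4.16762424e+01, -2.45806593e+01,  4.11871060e-04,
        1.09906518e-02, -1.19334260e-05]), 'position': array([ 0.24308103, -0.52050951,  0.24145585]), 'ee_rot': array([-5.68995151e-04,  8.43518562e-01, -5.37099265e-01, -7.00329629e-04]), 'contact_force': array([0.0728208 , 0.26714882, 0.34888145]), 'moment': array([ 0.07789229, -0.00044351,  0.05221808]), 'width': 0.08516641249586833}
top peg_top 0.71 [248. 218.] 545 [0.523 0.102 0.092] 233 258 207 234
top peg_top 0.31 [296. 204.] 2168 [ 0.561 -0.037  0.092] 264 321 174 232
top cam_axis 0.86 [268. 211.] 5412 [0.545 0.045 0.055] 214 331 166 256
top cleat_top 0.8 [294. 202.] 2251 [ 0.573 -0.033  0.053] 267 321 174 233
top cleat_top 0.2 [270. 211.] 5543 [0.546 0.037 0.053] 213 330 166 255
top bracket_top 0.6 [295. 202.] 2242 [ 0.572 -0.038 
[... 1222 characters left out ...]
 -0.05   0.03 ] 187 264 181 250
scene board 0.63 [224. 216.] 3050 [ 0.568 -0.04   0.018] 187 264 182 249
scene board 0.23 [277. 245.] 380 [ 0.717 -0.019  0.018] 260 290 218 267
scene base 0.57 [236. 199.] 7335 [0.557 0.016 0.018] 175 293 140 261
scene bucket_lid 0.91 [282. 114.] 3295 [0.451 0.331 0.016] 243 317 89 143
scene feed_scoop 0.83 [189. 289.] 4804 [ 0.647 -0.235  0.03 ] 107 233 254 331
scene feed_scoop 0.28 [229. 214.] 3217 [ 0.582 -0.034  0.03 ] 186 265 181 250
scene hoof_pick 0.65 [270. 250.] 329 [ 0.713 -0.036  0.01 ] 259 290 218 267
scene hoof_pick 0.59 [240. 199.] 7372 [0.561 0.026 0.01 ] 175 293 140 261
scene curry_comb 0.77 [320. 190.] 1703 [0.7   0.177 0.02 ] 296 345 167 210
```

View pics/top0.png

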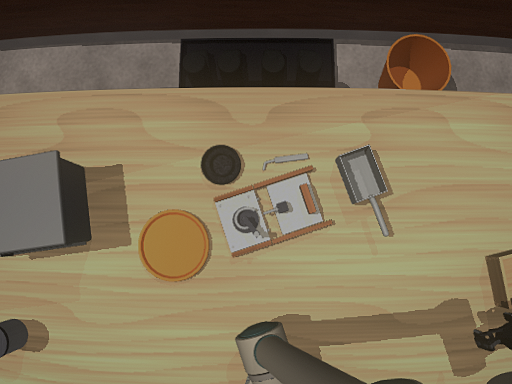

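View pics/scene0.png

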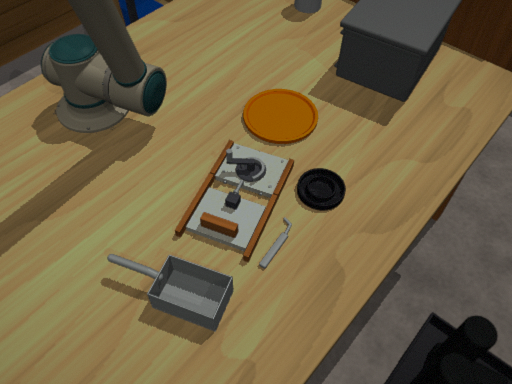

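The networks' base masks agree with the picture: the fixed half is on the left in the top view, with the cam at about (246,219) and the cleat at about (308,199). I'll zoom in for precise keypoints.

```bash
python3 - <<'E'
import cv2
a=cv2.imread("pics/top0.png")[155:265,205:345];cv2.imwrite("pics/tc.png",cv2.resize(a,None,fx=5.7,fy=5.4545,interpolation=cv2.INTER_CUBIC)) if 0 else cv2.imwrite("pics/tc.png",cv2.resize(a,None,fx=5,fy=5,interpolation=cv2.INTER_CUBIC))
a=cv2.imread("pics/scene0.png")[135:265,165:305];cv2.imwrite("pics/sc.png",cv2.resize(a,None,fx=4.5,fy=4.5,interpolation=cv2.INTER_CUBIC))
E
```

```text
(no output)
```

View pics/tc.png

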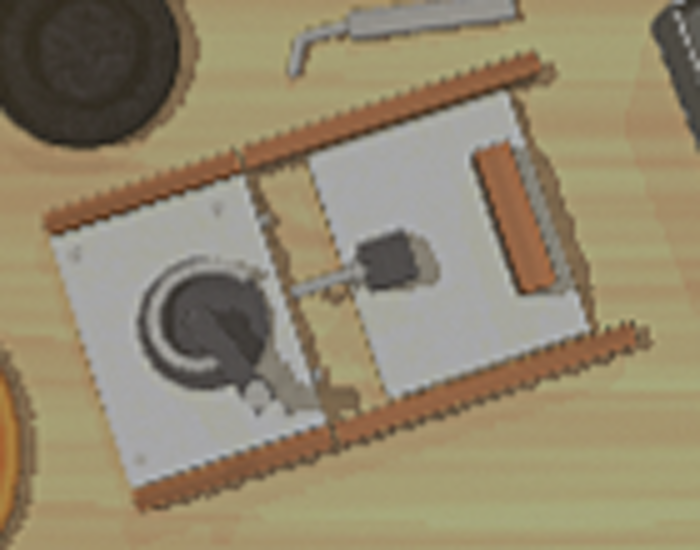

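View pics/sc.png

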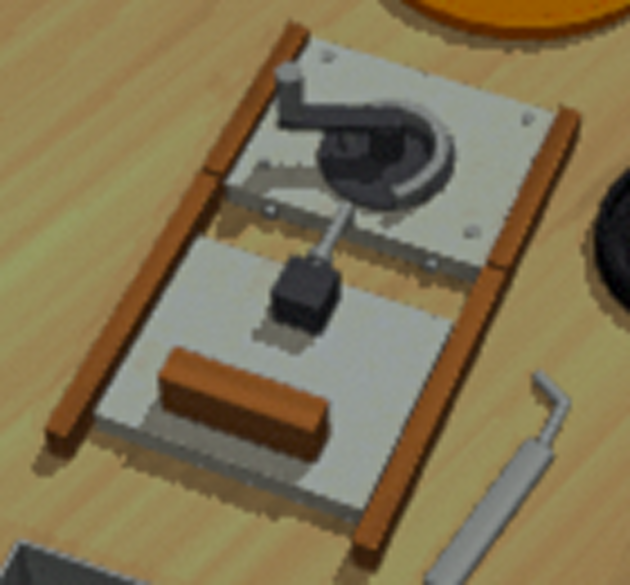

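The top crop shows the gap, with the bolt pointing at the cam, the cleat corners at about (472,155)–(553,285), and the peg top at about (257,388). The scene crop agrees. I'll fit the pose from these keypoints.

```bash
cat > fit.py <<'E'
from h import *
from scipy.optimize import least_squares
T,S=get_image("top"),get_image("scene")
t=lambda u,v:np.array([(u+.5)/5-.5+205,(v+.5)/5-.5+155]); s=lambda u,v:np.array([(u+.5)/4.5-.5+165,(v+.5)/4.5-.5+135])
c=[(11,-45),(-11,-45),(-11,45),(11,45)]
obs=[(T,t(45,214),(73,-95,26)),(T,t(138,510),(73,95,26)),(T,t(257,388),'p'),(S,s(288,72),'p'),(S,s(293,22),(73,95,26)),(S,s(580,113),(73,-95,26))]
obs+=[(T,t(*q),('c',)+k) for q,k in zip([(472,155),(508,143),(553,287),(522,293)],c)]
obs+=[(S,s(*q),('c',)+k) for q,k in zip([(328,402),(318,432),(158,380),(175,347)],[c[0],c[1],c[2],c[3]])]
# seam edges' middles
obs+=[(T,t(286,299),(-52,0,18)),(T,t(348,278),'e'),]
def res(v,full=False):
    x,y,a,pa,cx,ex=v;R=np.array([[np.cos(a),-np.sin(a)],[np.sin(a),np.cos(a)]]);r=[]
    for p,q,k in obs:
        if k=='p':k=(55*np.cos(pa),55*np.sin(pa),92)
        elif k=='e':k=(ex,0,18)
        elif k[0]=='c':k=(cx+k[1],k[2],53)
        w=R@np.array(k[:2])/1000+[x,y];r.append(proj(p,[[*w,k[2]/1000]])[0]-q)
    return np.array(r) if full else np.ravel(r)
o=least_squares(res,[.54,.09,1.87,1.57,-160,-85],x_scale=[.01,.01,.05,.1,10,10],loss='soft_l1')
x,y,a,pa,cx,ex=o.x;print(np.round(o.x,4));print(np.round(res(o.x,True),1).tolist())
R=np.array([[np.cos(a),-np.sin(a)],[np.sin(a),np.cos(a)]])
print("axis",R[:,0],"peg",R@[.055*np.cos(pa),.055*np.sin(pa)]+[x,y],"cleat",R@[cx/1000,0]+[x,y],"cleat back x",cx-11)
E
python3 fit.py
```

```text
[ 5.228000e-01  1.111000e-01  1.893200e+00  1.926500e+00 -1.952404e+02
 -9.062730e+01]
[[-0.7, -0.8], [0.0, -0.1], [0.4, 0.6], [-0.1, 0.1], [-1.1, -0.4], [0.4, -0.3], [0.3, -1.2], [0.1, -1.1], [1.0, -1.3], [0.1, -0.1], [0.5, -1.1], [-1.1, -0.4], [-0.8, -1.4], [-0.4, -1.2], [0.1, -0.9], [-0.2, -0.7]]
axis [-0.3168931   0.94846126] peg [0.4799439  0.07655364] cleat [ 0.5846453  -0.07412072] cleat back x -206.24044892809795
```

{"fn": "play_rows", "kwargs": {
  "series": [
    {"fingers":-0.1,"dx":18,"dy":23.5,"dz":0,"turn":-0.006},
    {"fingers":-0.1,"dx":18,"dy":23.5,"dz":0,"turn":-0.006},
    {"fingers":-0.1,"dx":18,"dy":23.5,"dz":0,"turn":-0.006},
    {"fingers":-0.1,"dx":18,"dy":23.5,"dz":0,"turn":-0.006},
    {"fingers":-0.1,"dx":18,"dy":23.5,"dz":0,"turn":-0.006},
    {"fingers":-0.1,"dx":18,"dy":23.5,"dz":0,"turn":-0.006},
    {"fingers":-0.1,"dx":18,"dy":23.5,"dz":0,"turn":-0.006},
    {"fingers":-0.1,"dx":18,"dy":23.5,"dz":0,"turn":-0.006},
    {"fingers":-0.1,"dx":18,"dy":23.5,"dz":0,"turn":-0.006},
    {"fingers":-0.1,"dx":18,"dy":23.5,"dz":0,"turn":-0.006},
    {"fingers":-0.1,"dx":18,"dy":23.5,"dz":0,"turn":-0.006},
    {"fingers":-0.1,"dx":18,"dy":23.5,"dz":0,"turn":-0.006},
    {"fingers":-0.1,"dx":18,"dy":23.5,"dz":0,"turn":-0.006},
    {"fingers":-0.1,"dx":18,"dy":23.5,"dz":0,"turn":-0.006},
    {"fingers":-0.1,"dx":18,"dy":23.5,"dz":0,"turn":-0.006},
    {"fingers":-0.1,"dx":18,"dy":23.5,"dz":0,"turn":-0.006},
    {"fingers":-0.1,"dx":18,"dy":23.5,"dz":0,"turn":-0.006},
    {"fingers":-0.1,"dx":18,"dy":23.5,"dz":0,"turn":-0.006},
    {"fingers":-0.1,"dx":18,"dy":23.5,"dz":0,"turn":-0.006},
    {"fingers":-0.1}
  ],
  "squeeze": 40
}}

```text
invalid input at $.series[19]: expected keys fingers, dx, dy, dz, turn
```

{"fn": "play_rows", "kwargs": {
  "series": [
    {"fingers":-0.1,"dx":18,"dy":23.5,"dz":0,"turn":-0.006},
    {"fingers":-0.1,"dx":18,"dy":23.5,"dz":0,"turn":-0.006},
    {"fingers":-0.1,"dx":18,"dy":23.5,"dz":0,"turn":-0.006},
    {"fingers":-0.1,"dx":18,"dy":23.5,"dz":0,"turn":-0.006},
    {"fingers":-0.1,"dx":18,"dy":23.5,"dz":0,"turn":-0.006},
    {"fingers":-0.1,"dx":18,"dy":23.5,"dz":0,"turn":-0.006},
    {"fingers":-0.1,"dx":18,"dy":23.5,"dz":0,"turn":-0.006},
    {"fingers":-0.1,"dx":18,"dy":23.5,"dz":0,"turn":-0.006},
    {"fingers":-0.1,"dx":18,"dy":23.5,"dz":0,"turn":-0.006},
    {"fingers":-0.1,"dx":18,"dy":23.5,"dz":0,"turn":-0.006},
    {"fingers":-0.1,"dx":18,"dy":23.5,"dz":0,"turn":-0.006},
    {"fingers":-0.1,"dx":18,"dy":23.5,"dz":0,"turn":-0.006},
    {"fingers":-0.1,"dx":18,"dy":23.5,"dz":0,"turn":-0.006},
    {"fingers":-0.1,"dx":18,"dy":23.5,"dz":0,"turn":-0.006},
    {"fingers":-0.1,"dx":18,"dy":23.5,"dz":0,"turn":-0.006},
    {"fingers":-0.1,"dx":18,"dy":23.5,"dz":0,"turn":-0.006},
    {"fingers":-0.1,"dx":18,"dy":23.5,"dz":0,"turn":-0.006},
    {"fingers":-0.1,"dx":18,"dy":23.5,"dz":0,"turn":-0.006},
    {"fingers":-0.1,"dx":18,"dy":23.5,"dz":0,"turn":-0.006},
    {"fingers":-0.1,"dx":0,"dy":0,"dz":0,"turn":0}
  ],
  "squeeze": 40
}}

```text
clock: 2.97
position: [0.5976, -0.0538, 0.2434]
ee_rot: [0.0, 0.808, -0.59, 0.003]
contact_force: [0.2, 0.3, 1.1]
width: 0.0469
```

{"fn": "play_rows", "kwargs": {
  "series": [
    {"fingers":-0.1,"dx":-6,"dy":-10,"dz":-20,"turn":0.007},
    {"fingers":-0.1,"dx":-6,"dy":-10,"dz":-25,"turn":0.007},
    {"fingers":-0.1,"dx":0,"dy":0,"dz":-25,"turn":0},
    {"fingers":-0.1,"dx":0,"dy":0,"dz":-25,"turn":0},
    {"fingers":-0.1,"dx":0,"dy":0,"dz":-25,"turn":0},
    {"fingers":-0.1,"dx":0,"dy":0,"dz":-10,"turn":0},
    {"fingers":-0.1,"dx":0,"dy":0,"dz":0,"turn":0}
  ]
}}

```text
clock: 3.55
position: [0.5863, -0.0737, 0.1106]
ee_rot: [-0.0, 0.814, -0.581, 0.007]
contact_force: [-0.1, -0.3, 0.2]
width: 0.0473
```

```bash
python3 - <<'E'
from h import *
s=get_state();print(s["position"],s["contact_force"])
p=get_image("scene");a=p["pixels"][135:265,165:305,::-1];cv2.imwrite("pics/a1.png",cv2.resize(a,None,fx=4.5,fy=4.5,interpolation=cv2.INTER_CUBIC))
E
```

```text
[ 0.58628817 -0.07368565  0.11055322] [-0.09237274 -0.27755942  0.15511094]
```

View pics/a1.png

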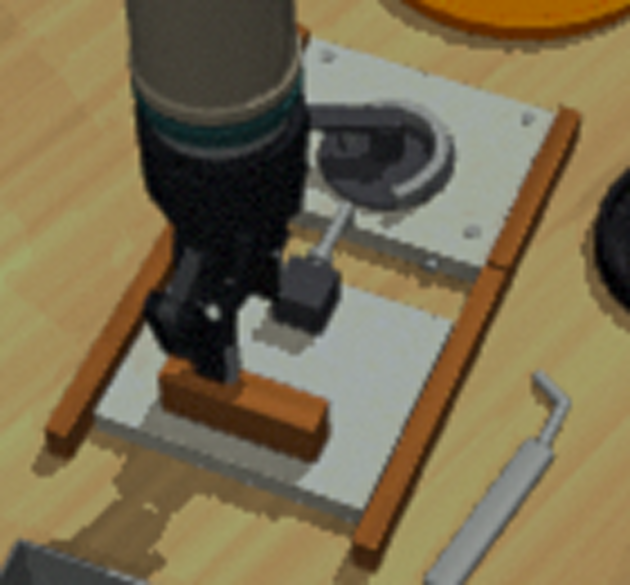

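The gripper is above the cleat, with its near finger at crop (230,365). This matches the plan, so I'm descending.

{"fn": "play_rows", "kwargs": {
  "series": [
    {"fingers":-0.1,"dx":0,"dy":0,"dz":-15,"turn":0},
    {"fingers":-0.1,"dx":0,"dy":0,"dz":-15,"turn":0},
    {"fingers":-0.1,"dx":0,"dy":0,"dz":-10,"turn":0},
    {"fingers":-0.1,"dx":0,"dy":0,"dz":-8,"turn":0},
    {"fingers":-0.1,"dx":0,"dy":0,"dz":-5,"turn":0},
    {"fingers":-0.1,"dx":0,"dy":0,"dz":0,"turn":0}
  ]
}}

```text
clock: 4.1
position: [0.5908, -0.0761, 0.0624]
ee_rot: [-0.002, 0.814, -0.581, 0.013]
contact_force: [-0.2, -0.3, 0.4]
width: 0.047
```

{"fn": "play_rows", "kwargs": {
  "series": [
    {"fingers":-0.1,"dx":-5,"dy":2,"dz":-7,"turn":0},
    {"fingers":-0.1,"dx":0,"dy":0,"dz":-7,"turn":0},
    {"fingers":-0.1,"dx":0,"dy":0,"dz":-5,"turn":0},
    {"fingers":-0.1,"dx":0,"dy":0,"dz":0,"turn":0}
  ]
}}

```text
clock: 4.43
position: [0.5866, -0.0742, 0.0437]
ee_rot: [-0.003, 0.814, -0.581, 0.014]
contact_force: [-0.3, 1.2, -0.0]
width: 0.0469
```

{"fn": "play_rows", "kwargs": {
  "series": [
    {"fingers":0.3,"dx":0,"dy":0,"dz":0,"turn":0},
    {"fingers":0.6,"dx":0,"dy":0,"dz":0,"turn":0},
    {"fingers":1,"dx":0,"dy":0,"dz":0,"turn":0},
    {"fingers":1,"dx":0,"dy":0,"dz":0,"turn":0},
    {"fingers":1,"dx":0,"dy":0,"dz":0,"turn":0},
    {"fingers":1,"dx":0,"dy":0,"dz":0,"turn":0}
  ]
}}

```text
clock: 4.93
position: [0.5865, -0.074, 0.0436]
ee_rot: [-0.003, 0.813, -0.582, 0.014]
contact_force: [0.8, -0.1, -0.3]
width: 0.0212
```

{"fn": "play_rows", "kwargs": {
  "series": [
    {"fingers":1,"dx":-1.6,"dy":4.7,"dz":0,"turn":0},
    {"fingers":1,"dx":-1.6,"dy":4.7,"dz":0,"turn":0},
    {"fingers":1,"dx":-1.6,"dy":4.7,"dz":0,"turn":0},
    {"fingers":1,"dx":-1.6,"dy":4.7,"dz":0,"turn":0},
    {"fingers":1,"dx":-1.6,"dy":4.7,"dz":0,"turn":0}
  ]
}}

```text
clock: 5.35
position: [0.5795, -0.0533, 0.0437]
ee_rot: [-0.001, 0.813, -0.581, 0.017]
contact_force: [0.7, -4.7, -2.2]
width: 0.0214
```

{"fn": "play_rows", "kwargs": {
  "series": [
    {"fingers":1,"dx":-0.6,"dy":1.9,"dz":0,"turn":0}
  ]
}}

```text
clock: 5.43
position: [0.5785, -0.0505, 0.0436]
ee_rot: [-0.002, 0.813, -0.581, 0.017]
contact_force: [0.9, -3.9, -1.5]
width: 0.0209
```

{"fn": "play_rows", "kwargs": {
  "series": [
    {"fingers":1,"dx":-0.6,"dy":1.9,"dz":0,"turn":0}
  ]
}}

```text
clock: 5.52
position: [0.5777, -0.048, 0.0437]
ee_rot: [-0.002, 0.814, -0.581, 0.016]
contact_force: [0.5, -4.5, -0.8]
width: 0.0211
```

{"fn": "play_rows", "kwargs": {
  "series": [
    {"fingers":1,"dx":-0.6,"dy":1.9,"dz":0,"turn":0}
  ]
}}

```text
clock: 5.6
position: [0.5769, -0.0457, 0.0437]
ee_rot: [-0.002, 0.814, -0.581, 0.016]
contact_force: [1.3, -4.1, -2.1]
width: 0.0212
```

{"fn": "play_rows", "kwargs": {
  "series": [
    {"fingers":1,"dx":-0.5,"dy":1.4,"dz":0,"turn":0}
  ]
}}

```text
clock: 5.68
position: [0.5763, -0.0438, 0.0436]
ee_rot: [-0.002, 0.814, -0.581, 0.016]
contact_force: [0.3, -3.6, -2.5]
width: 0.0213
```

{"fn": "play_rows", "kwargs": {
  "series": [
    {"fingers":1,"dx":-0.5,"dy":1.4,"dz":0,"turn":0}
  ]
}}

```text
clock: 5.77
position: [0.5757, -0.0421, 0.0436]
ee_rot: [-0.002, 0.814, -0.581, 0.016]
contact_force: [-0.2, -3.9, -1.9]
width: 0.0212
```

{"fn": "play_rows", "kwargs": {
  "series": [
    {"fingers":1,"dx":-0.5,"dy":1.4,"dz":0,"turn":0}
  ]
}}

```text
clock: 5.85
position: [0.5753, -0.041, 0.0437]
ee_rot: [-0.001, 0.814, -0.581, 0.017]
contact_force: [1.5, -6.5, -2.7]
width: 0.0212
```

{"fn": "play_rows", "kwargs": {
  "series": [
    {"fingers":1,"dx":-0.5,"dy":1.4,"dz":0,"turn":0}
  ]
}}

```text
clock: 5.93
position: [0.5751, -0.0403, 0.0437]
ee_rot: [-0.001, 0.814, -0.581, 0.017]
contact_force: [1.9, -6.2, -3.6]
width: 0.0209
```

Buffers felt: resistance rose from 4 to 6.5 N after 34 mm of travel. I'll push a touch more, then release.

{"fn": "play_rows", "kwargs": {
  "series": [
    {"fingers":1,"dx":-0.6,"dy":1.9,"dz":0,"turn":0},
    {"fingers":1,"dx":-0.6,"dy":1.9,"dz":0,"turn":0}
  ]
}}

```text
clock: 6.1
position: [0.5746, -0.0386, 0.0437]
ee_rot: [0.0, 0.814, -0.58, 0.019]
contact_force: [0.6, -8.6, -3.0]
width: 0.021
```

{"fn": "play_rows", "kwargs": {
  "series": [
    {"fingers":0.3,"dx":0,"dy":0,"dz":0,"turn":0},
    {"fingers":0,"dx":0,"dy":0,"dz":0,"turn":0},
    {"fingers":0,"dx":0,"dy":0,"dz":0,"turn":0},
    {"fingers":0,"dx":0,"dy":0,"dz":8,"turn":0},
    {"fingers":0,"dx":0,"dy":0,"dz":15,"turn":0},
    {"fingers":0,"dx":0,"dy":0,"dz":25,"turn":0},
    {"fingers":0,"dx":0,"dy":0,"dz":25,"turn":0},
    {"fingers":0,"dx":0,"dy":0,"dz":20,"turn":0},
    {"fingers":0,"dx":-5,"dy":-20,"dz":10,"turn":0},
    {"fingers":0,"dx":0,"dy":0,"dz":0,"turn":0}
  ]
}}

```text
clock: 6.93
position: [0.5676, -0.0536, 0.1545]
ee_rot: [-0.002, 0.815, -0.579, 0.017]
contact_force: [-0.1, -0.4, -0.4]
width: 0.0424
```

```bash
python3 - <<'E'
from h import *
s=get_state();print(s["position"],s["contact_force"])
p=get_image("scene");a=p["pixels"][135:265,165:305,::-1];cv2.imwrite("pics/b1.png",cv2.resize(a,None,fx=4.5,fy=4.5,interpolation=cv2.INTER_CUBIC))
E
```

```text
[ 0.56755023 -0.05363667  0.1544858 ] [-0.10019923 -0.36448421 -0.39515241]
```

View pics/b1.png

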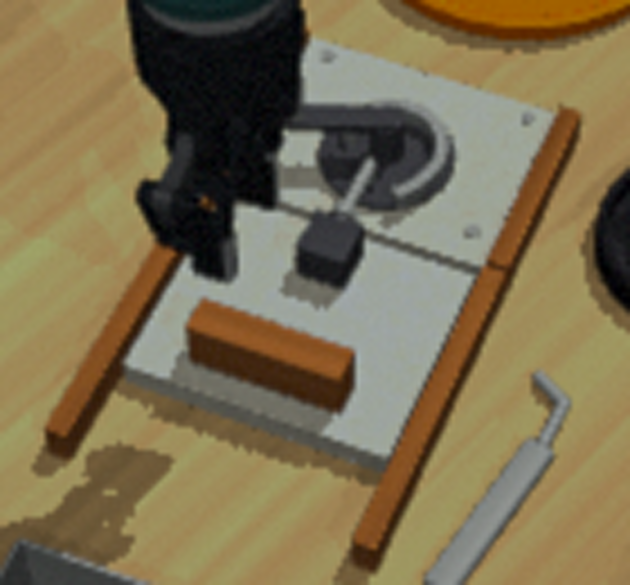

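The board sits at the buffers with a small seam gap. The bolt head is in the cam's mouth at crop (372,165). Next is the peg.

{"fn": "play_rows", "kwargs": {
  "series": [
    {"fingers":0,"dx":-11,"dy":16,"dz":0,"turn":0},
    {"fingers":0,"dx":-11,"dy":16,"dz":0,"turn":0},
    {"fingers":0,"dx":-11,"dy":16,"dz":0,"turn":0},
    {"fingers":0,"dx":-11,"dy":16,"dz":0,"turn":0},
    {"fingers":0,"dx":-11,"dy":16,"dz":0,"turn":0},
    {"fingers":0,"dx":-11,"dy":16,"dz":0,"turn":0},
    {"fingers":0,"dx":-11,"dy":16,"dz":0,"turn":0},
    {"fingers":0,"dx":0,"dy":0,"dz":0,"turn":0}
  ]
}}

```text
clock: 7.65
position: [0.4845, 0.0685, 0.152]
ee_rot: [-0.004, 0.814, -0.581, 0.012]
contact_force: [-0.2, -0.1, 0.5]
width: 0.0426
```

{"fn": "play_rows", "kwargs": {
  "series": [
    {"fingers":0,"dx":-4.5,"dy":8,"dz":-10,"turn":0},
    {"fingers":0,"dx":0,"dy":0,"dz":-15,"turn":0},
    {"fingers":0,"dx":0,"dy":0,"dz":-10,"turn":0},
    {"fingers":0,"dx":0,"dy":0,"dz":0,"turn":0}
  ]
}}

```text
clock: 7.98
position: [0.4793, 0.0794, 0.1159]
ee_rot: [-0.005, 0.815, -0.58, 0.012]
contact_force: [-0.0, -0.7, -1.0]
width: 0.0426
```

```bash
python3 - <<'E'
from h import *
s=get_state();print(s["position"],s["contact_force"])
P=get_image("scene")
a=P["pixels"][130:210,195:305,::-1];a=cv2.resize(a,None,fx=5,fy=5,interpolation=cv2.INTER_CUBIC);cv2.imwrite("pics/d1.png",a)
p=s["position"]
print("tcp proj",proj(P,[p]),"tips",proj(P,[p-[0,0,.011]]),"peg top fit",proj(P,[[.480,.0766,.092]]))
E
```

```text
[0.47928601 0.07938364 0.11586753] [-0.04921852 -0.65124217 -0.95335818]
tcp proj [[228.79223386 143.39217856]] tips [[228.93656707 146.41727878]] peg top fit [[228.55983485 150.66253914]]
```

View pics/d1.png

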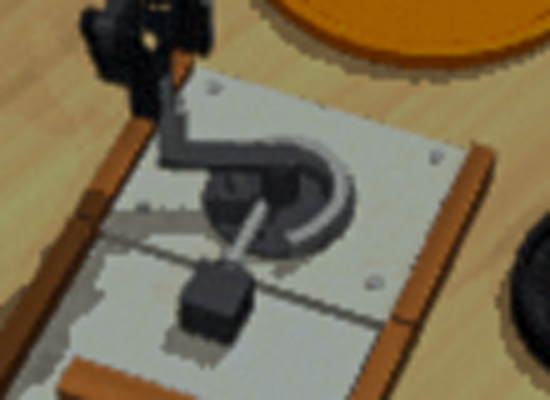

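The near finger is at crop (150,95) and the peg at (172,110), between the jaws as planned. I'm lowering and closing.

{"fn": "play_rows", "kwargs": {
  "series": [
    {"fingers":0,"dx":0,"dy":-2,"dz":-10,"turn":0},
    {"fingers":0,"dx":0,"dy":0,"dz":-10,"turn":0},
    {"fingers":0,"dx":0,"dy":0,"dz":-10,"turn":0},
    {"fingers":0,"dx":0,"dy":0,"dz":-7,"turn":0},
    {"fingers":0,"dx":0,"dy":0,"dz":0,"turn":0}
  ]
}}

```text
clock: 8.45
position: [0.4837, 0.0768, 0.0808]
ee_rot: [-0.007, 0.814, -0.58, 0.015]
contact_force: [-0.0, 0.2, -0.0]
width: 0.0426
```

{"fn": "play_rows", "kwargs": {
  "series": [
    {"fingers":0.3,"dx":0,"dy":0,"dz":0,"turn":0},
    {"fingers":0.5,"dx":0,"dy":0,"dz":0,"turn":0},
    {"fingers":0.7,"dx":0,"dy":0,"dz":0,"turn":0},
    {"fingers":1,"dx":0,"dy":0,"dz":0,"turn":0},
    {"fingers":1,"dx":0,"dy":0,"dz":0,"turn":0},
    {"fingers":1,"dx":0,"dy":0,"dz":0,"turn":0}
  ],
  "squeeze": 50
}}

```text
clock: 8.95
position: [0.4848, 0.0768, 0.0818]
ee_rot: [-0.008, 0.814, -0.58, 0.016]
contact_force: [-0.0, -0.2, -3.2]
width: 0.0139
```

```bash
cat > n.py <<'E'
from h import *
import sys,json
C=np.array([float(sys.argv[1]),float(sys.argv[2])]);st=float(sys.argv[3]);n=int(sys.argv[4])
s=get_state();d=s["position"][:2]-C;th=np.arctan2(d[1],d[0]);r=np.hypot(*d);f=s["contact_force"]
print("th",th,"turned",(3.82-th)%(2*np.pi),"r",r,"Ftan",f[0]*np.sin(th)-f[1]*np.cos(th),"Frad",f[:2]@d/r,"z",s["position"][2],"tilt",s["ee_rot"][[0,3]])
a=th-np.arange(n+1)*st/55;P=.055*np.c_[np.cos(a),np.sin(a)];print(np.round(np.diff(P,axis=0)*1000,1).tolist())
try:L=json.load(open("tr.json"))
except Exception:L=[]
L.append(list(s["position"][:2]));json.dump(L,open("tr.json","w"))
A=np.array(L)
if len(A)>3:
    x=np.linalg.lstsq(np.c_[2*A,np.ones(len(A))],(A**2).sum(1),rcond=None)[0];print("circle",x[:2],np.sqrt(x[2]+x[:2]@x[:2]))
E
python3 n.py .5228 .1111 4 10
```

```text
th -2.4081818988058283 turned 6.228181898805828 r 0.05118197344511915 Ftan -0.15668215903822258 Frad 0.19485325778554202 z 0.08176487144520378 tilt [-0.00783686  0.01559651]
[[-2.6, 3.1], [-2.3, 3.2], [-2.1, 3.4], [-1.8, 3.5], [-1.6, 3.7], [-1.3, 3.8], [-1.0, 3.9], [-0.7, 3.9], [-0.5, 4.0], [-0.2, 4.0]]
```

{"fn": "play_rows", "kwargs": {
  "series": [
    {"fingers":1,"dx":-2.6,"dy":3.1,"dz":0,"turn":0},
    {"fingers":1,"dx":-2.3,"dy":3.2,"dz":0,"turn":0},
    {"fingers":1,"dx":-2.1,"dy":3.4,"dz":0,"turn":0}
  ]
}}

```text
clock: 9.2
position: [0.4783, 0.0858, 0.0818]
ee_rot: [-0.007, 0.814, -0.58, 0.017]
contact_force: [1.1, -0.8, -4.1]
width: 0.0143
```

```bash
python3 n.py .5228 .1111 4 8
```

```text
th -2.6244696184449827 turned 0.16128431126539589 r 0.05122932244216131 Ftan -1.2180498182543644 Frad -0.6170740930810361 z 0.08177005338444569 tilt [-0.00747553  0.01676021]
[[-1.8, 3.5], [-1.6, 3.7], [-1.3, 3.8], [-1.0, 3.9], [-0.8, 3.9], [-0.5, 4.0], [-0.2, 4.0], [0.1, 4.0]]
```

Free resistance is about 1.2 N, as specified. I'll carry on.

{"fn": "play_rows", "kwargs": {
  "series": [
    {"fingers":1,"dx":-1.8,"dy":3.5,"dz":0,"turn":0},
    {"fingers":1,"dx":-1.6,"dy":3.7,"dz":0,"turn":0},
    {"fingers":1,"dx":-1.3,"dy":3.8,"dz":0,"turn":0},
    {"fingers":1,"dx":-1.0,"dy":3.9,"dz":0,"turn":0},
    {"fingers":1,"dx":-0.8,"dy":3.9,"dz":0,"turn":0},
    {"fingers":1,"dx":-0.5,"dy":4.0,"dz":0,"turn":0}
  ]
}}

```text
clock: 9.7
position: [0.4708, 0.111, 0.0818]
ee_rot: [-0.008, 0.814, -0.58, 0.018]
contact_force: [2.5, -1.9, -6.5]
width: 0.0139
```

```bash
python3 n.py .5228 .1111 4 8
```

```text
th -3.139431251707082 turned 0.676245944527496 r 0.052047915084760026 Ftan -1.9308257074906168 Frad -2.4506119102880435 z 0.08178371105138055 tilt [-0.00777666  0.01773775]
[[0.1, 4.0], [0.4, 4.0], [0.7, 3.9], [1.0, 3.9], [1.3, 3.8], [1.5, 3.7], [1.8, 3.6], [2.1, 3.4]]
```

{"fn": "play_rows", "kwargs": {
  "series": [
    {"fingers":1,"dx":0.3,"dy":4.0,"dz":-0.5,"turn":0},
    {"fingers":1,"dx":0.6,"dy":4.0,"dz":-0.5,"turn":0},
    {"fingers":1,"dx":0.9,"dy":3.9,"dz":0,"turn":0},
    {"fingers":1,"dx":1.2,"dy":3.9,"dz":0,"turn":0},
    {"fingers":1,"dx":1.5,"dy":3.8,"dz":0,"turn":0},
    {"fingers":1,"dx":1.7,"dy":3.7,"dz":0,"turn":0}
  ]
}}

```text
clock: 10.2
position: [0.4758, 0.1367, 0.0817]
ee_rot: [-0.007, 0.815, -0.58, 0.017]
contact_force: [0.1, -2.4, -0.3]
width: 0.0139
```

```bash
python3 n.py .5228 .1111 4 8
```

```text
th 2.6419866601597994 turned 1.1780133398402004 r 0.05351139896689446 Ftan -2.067640422240673 Frad -1.2553162398531237 z 0.08168332694001744 tilt [-0.00665719  0.01701344]
[[2.0, 3.4], [2.3, 3.3], [2.5, 3.1], [2.7, 2.9], [2.9, 2.7], [3.1, 2.5], [3.3, 2.3], [3.5, 2.0]]
circle [0.52561959 0.11356734] 0.054919629231890976
```

The circle fit gives r = 54.9 mm (55 is right), so I'll use its centre (0.5256, 0.1136).

{"fn": "play_rows", "kwargs": {
  "series": [
    {"fingers":1,"dx":1.8,"dy":3.5,"dz":0,"turn":0},
    {"fingers":1,"dx":2.1,"dy":3.4,"dz":0,"turn":0},
    {"fingers":1,"dx":2.4,"dy":3.2,"dz":0,"turn":0},
    {"fingers":1,"dx":2.6,"dy":3.0,"dz":0,"turn":0},
    {"fingers":1,"dx":2.8,"dy":2.8,"dz":0,"turn":0},
    {"fingers":1,"dx":3.0,"dy":2.6,"dz":0,"turn":0}
  ]
}}

```text
clock: 10.7
position: [0.4907, 0.156, 0.0816]
ee_rot: [-0.004, 0.815, -0.579, 0.017]
contact_force: [-2.1, -4.0, 0.9]
width: 0.0138
```

```bash
python3 n.py .5256 .1136 4 8
```

```text
th 2.25869317330969 turned 1.5613068266903096 r 0.05493200016449189 Ftan -4.146416258608625 Frad -1.782490332485936 z 0.08164054561152577 tilt [-0.00445487  0.01660007]
[[3.2, 2.4], [3.3, 2.2], [3.5, 1.9], [3.6, 1.7], [3.7, 1.4], [3.8, 1.1], [3.9, 0.9], [4.0, 0.6]]
circle [0.52571811 0.11358803] 0.05501147608780382
```

{"fn": "play_rows", "kwargs": {
  "series": [
    {"fingers":1,"dx":3.2,"dy":2.4,"dz":0,"turn":0},
    {"fingers":1,"dx":3.3,"dy":2.2,"dz":0,"turn":0},
    {"fingers":1,"dx":3.5,"dy":1.9,"dz":0,"turn":0},
    {"fingers":1,"dx":3.6,"dy":1.7,"dz":0,"turn":0},
    {"fingers":1,"dx":3.7,"dy":1.4,"dz":0,"turn":0}
  ]
}}

```text
clock: 11.12
position: [0.5073, 0.1655, 0.0816]
ee_rot: [-0.002, 0.815, -0.579, 0.015]
contact_force: [-2.9, -3.7, 4.1]
width: 0.0138
```

```bash
python3 n.py .5257 .1136 4 8
```

```text
th 1.9111026875912134 turned 1.9088973124087865 r 0.05508614351359383 Ftan -3.9946944006609475 Frad -2.5555660264957067 z 0.08159707463663182 tilt [-0.0019611   0.01515052]
[[3.8, 1.2], [3.9, 0.9], [3.9, 0.6], [4.0, 0.3], [4.0, 0.1], [4.0, -0.2], [4.0, -0.5], [3.9, -0.8]]
circle [0.52584058 0.11359455] 0.05511737576748753
```

{"fn": "play_rows", "kwargs": {
  "series": [
    {"fingers":1,"dx":3.8,"dy":1.1,"dz":0,"turn":0},
    {"fingers":1,"dx":3.9,"dy":0.8,"dz":0,"turn":0},
    {"fingers":1,"dx":3.9,"dy":0.5,"dz":0,"turn":0},
    {"fingers":1,"dx":4.0,"dy":0.2,"dz":0,"turn":0}
  ]
}}

```text
clock: 11.45
position: [0.5221, 0.1686, 0.0815]
ee_rot: [-0.0, 0.815, -0.579, 0.013]
contact_force: [-3.6, -3.8, 3.8]
width: 0.0141
```

```bash
python3 n.py .5257 .1136 3 8
```

```text
th 1.6369273119254346 turned 2.1830726880745654 r 0.055108376493471306 Ftan -3.829810637933854 Frad -3.5564560242828773 z 0.08154840226966897 tilt [-0.00039101  0.01310991]
[[3.0, 0.1], [3.0, -0.0], [3.0, -0.2], [3.0, -0.4], [3.0, -0.5], [2.9, -0.7], [2.9, -0.9], [2.8, -1.0]]
circle [0.52584624 0.11359413] 0.05512202058601803
```

{"fn": "play_rows", "kwargs": {
  "series": [
    {"fingers":1,"dx":3.0,"dy":0.0,"dz":0,"turn":0},
    {"fingers":1,"dx":3.0,"dy":-0.1,"dz":0,"turn":0}
  ]
}}

```text
clock: 11.62
position: [0.5276, 0.1687, 0.0815]
ee_rot: [0.0, 0.815, -0.579, 0.012]
contact_force: [-5.1, -4.5, 4.8]
width: 0.0141
```

{"fn": "play_rows", "kwargs": {
  "series": [
    {"fingers":1,"dx":3.0,"dy":-0.3,"dz":0,"turn":0},
    {"fingers":1,"dx":3.0,"dy":-0.5,"dz":0,"turn":0}
  ]
}}

```text
clock: 11.78
position: [0.533, 0.1682, 0.0815]
ee_rot: [0.001, 0.815, -0.579, 0.011]
contact_force: [-4.6, -4.1, 2.8]
width: 0.0139
```

```bash
python3 n.py .5257 .1136 3 8
```

```text
th 1.438534515103602 turned 2.381465484896398 r 0.05510411761267221 Ftan -4.033120070439498 Frad -4.631963936472295 z 0.08151651864415471 tilt [0.00093637 0.01076796]
[[3.0, -0.5], [2.9, -0.6], [2.9, -0.8], [2.8, -1.0], [2.8, -1.1], [2.7, -1.3], [2.7, -1.4], [2.6, -1.5]]
circle [0.52582398 0.11359804] 0.05510438487650213
```

{"fn": "play_rows", "kwargs": {
  "series": [
    {"fingers":1,"dx":2.9,"dy":-0.8,"dz":0,"turn":0},
    {"fingers":1,"dx":2.9,"dy":-1.0,"dz":0,"turn":0}
  ]
}}

```text
clock: 11.95
position: [0.5382, 0.1673, 0.0815]
ee_rot: [0.001, 0.815, -0.58, 0.009]
contact_force: [-5.0, -0.7, 4.3]
width: 0.0142
```

{"fn": "play_rows", "kwargs": {
  "series": [
    {"fingers":1,"dx":2.9,"dy":-1.1,"dz":0,"turn":0},
    {"fingers":1,"dx":2.8,"dy":-1.3,"dz":0,"turn":0}
  ]
}}

```text
clock: 12.12
position: [0.544, 0.1655, 0.0815]
ee_rot: [0.001, 0.815, -0.58, 0.009]
contact_force: [-3.4, -1.4, 2.7]
width: 0.0138
```

```bash
python3 n.py .5257 .1136 3 8
```

```text
th 1.2319755864123199 turned 2.58802441358768 r 0.05507357644173995 Ftan -2.713216296263369 Frad -2.47889802507235 z 0.08153071562505661 tilt [0.00053865 0.008602  ]
[[2.8, -1.1], [2.7, -1.2], [2.7, -1.4], [2.6, -1.5], [2.5, -1.7], [2.4, -1.8], [2.3, -1.9], [2.2, -2.0]]
circle [0.52578364 0.11360951] 0.05507335756523293
```

{"fn": "play_rows", "kwargs": {
  "series": [
    {"fingers":1,"dx":2.8,"dy":-1.3,"dz":0,"turn":0},
    {"fingers":1,"dx":2.7,"dy":-1.5,"dz":0,"turn":0}
  ]
}}

```text
clock: 12.28
position: [0.5496, 0.1632, 0.0815]
ee_rot: [0.0, 0.815, -0.58, 0.008]
contact_force: [-4.4, 0.3, 3.4]
width: 0.014
```

{"fn": "play_rows", "kwargs": {
  "series": [
    {"fingers":1,"dx":2.6,"dy":-1.6,"dz":0,"turn":0},
    {"fingers":1,"dx":2.5,"dy":-1.8,"dz":0,"turn":0}
  ]
}}

```text
clock: 12.45
position: [0.5553, 0.1601, 0.0815]
ee_rot: [-0.0, 0.814, -0.58, 0.008]
contact_force: [-5.0, 0.0, 3.7]
width: 0.0143
```

```bash
python3 n.py .5257 .1136 3 8
```

```text
th 1.0046110480860462 turned 2.8153889519139534 r 0.0551273909672656 Ftan -4.2614225300722035 Frad -2.691374131555854 z 0.08151661736223297 tilt [-0.00020425  0.00754552]
[[2.5, -1.7], [2.4, -1.8], [2.3, -1.9], [2.2, -2.1], [2.1, -2.2], [1.9, -2.3], [1.8, -2.4], [1.7, -2.5]]
circle [0.5257842  0.11360928] 0.05507378052410109
```

{"fn": "play_rows", "kwargs": {
  "series": [
    {"fingers":1,"dx":2.4,"dy":-1.8,"dz":0,"turn":0},
    {"fingers":1,"dx":2.3,"dy":-2.0,"dz":0,"turn":0}
  ]
}}

```text
clock: 12.62
position: [0.5604, 0.1565, 0.0815]
ee_rot: [-0.001, 0.814, -0.58, 0.007]
contact_force: [-4.4, 1.2, 3.1]
width: 0.0141
```

{"fn": "play_rows", "kwargs": {
  "series": [
    {"fingers":1,"dx":2.2,"dy":-2.1,"dz":0,"turn":0},
    {"fingers":1,"dx":2.1,"dy":-2.2,"dz":0,"turn":0}
  ]
}}

```text
clock: 12.78
position: [0.5651, 0.1522, 0.0815]
ee_rot: [-0.001, 0.814, -0.58, 0.007]
contact_force: [-4.4, 1.0, 2.6]
width: 0.0137
```

```bash
python3 n.py .5257 .1136 3 8
```

```text
th 0.7749796179091824 turned 3.0450203820908177 r 0.05520265165869355 Ftan -3.7654868876426333 Frad -2.4389273007067036 z 0.08147384368008564 tilt [-0.00090705  0.00681545]
[[2.0, -2.2], [1.9, -2.3], [1.8, -2.4], [1.7, -2.5], [1.5, -2.6], [1.4, -2.7], [1.2, -2.7], [1.1, -2.8]]
circle [0.52580814 0.11359689] 0.05509170591581271
```

{"fn": "play_rows", "kwargs": {
  "series": [
    {"fingers":1,"dx":1.9,"dy":-2.3,"dz":0,"turn":0},
    {"fingers":1,"dx":1.8,"dy":-2.4,"dz":0,"turn":0}
  ]
}}

```text
clock: 12.95
position: [0.5693, 0.1475, 0.0815]
ee_rot: [-0.001, 0.814, -0.581, 0.007]
contact_force: [-4.3, 1.1, 3.1]
width: 0.0139
```

{"fn": "play_rows", "kwargs": {
  "series": [
    {"fingers":1,"dx":1.6,"dy":-2.5,"dz":0,"turn":0},
    {"fingers":1,"dx":1.5,"dy":-2.6,"dz":0,"turn":0}
  ]
}}

```text
clock: 13.12
position: [0.5729, 0.1424, 0.0815]
ee_rot: [-0.002, 0.814, -0.581, 0.006]
contact_force: [-4.8, 2.8, 3.0]
width: 0.0139
```

```bash
python3 n.py .5257 .1136 3 8
```

```text
th 0.5479495638129438 turned 3.272050436187056 r 0.05525125008603843 Ftan -4.84879052518769 Frad -2.6213963078552127 z 0.08151144001675745 tilt [-0.0018162   0.00640028]
[[1.5, -2.6], [1.3, -2.7], [1.2, -2.7], [1.0, -2.8], [0.9, -2.9], [0.7, -2.9], [0.6, -2.9], [0.4, -3.0]]
circle [0.52582931 0.11358323] 0.05510769911272216
```

{"fn": "play_rows", "kwargs": {
  "series": [
    {"fingers":1,"dx":1.3,"dy":-2.6,"dz":0,"turn":0},
    {"fingers":1,"dx":1.1,"dy":-2.7,"dz":0,"turn":0}
  ]
}}

```text
clock: 13.28
position: [0.5758, 0.137, 0.0815]
ee_rot: [-0.002, 0.814, -0.581, 0.006]
contact_force: [-4.1, 2.1, 2.9]
width: 0.014
```

{"fn": "play_rows", "kwargs": {
  "series": [
    {"fingers":1,"dx":1.0,"dy":-2.8,"dz":0,"turn":0}
  ]
}}

```text
clock: 13.37
position: [0.577, 0.1342, 0.0815]
ee_rot: [-0.003, 0.814, -0.581, 0.006]
contact_force: [-5.3, 2.8, 3.0]
width: 0.0139
```

```bash
python3 n.py .5258 .1136 3 8
```

```text
th 0.38270957938247985 turned 3.43729042061752 r 0.05520161048330892 Ftan -4.582987751192421 Frad -3.8550092551772153 z 0.08150482260433776 tilt [-0.00264944  0.00624676]
[[1.0, -2.8], [0.9, -2.9], [0.7, -2.9], [0.6, -2.9], [0.4, -3.0], [0.2, -3.0], [0.1, -3.0], [-0.1, -3.0]]
circle [0.52584675 0.11357001] 0.05512114602604923
```

{"fn": "play_rows", "kwargs": {
  "series": [
    {"fingers":1,"dx":0.8,"dy":-2.8,"dz":0,"turn":0},
    {"fingers":1,"dx":0.6,"dy":-2.9,"dz":0,"turn":0}
  ]
}}

```text
clock: 13.53
position: [0.579, 0.1285, 0.0815]
ee_rot: [-0.003, 0.814, -0.581, 0.006]
contact_force: [-4.1, 2.9, 2.9]
width: 0.014
```

{"fn": "play_rows", "kwargs": {
  "series": [
    {"fingers":1,"dx":0.4,"dy":-2.9,"dz":0,"turn":0}
  ]
}}

```text
clock: 13.62
position: [0.5797, 0.126, 0.0815]
ee_rot: [-0.004, 0.814, -0.581, 0.006]
contact_force: [-3.7, 5.2, 2.1]
width: 0.0139
```

```bash
python3 n.py .5258 .1136 3 8
```

```text
th 0.22608785855180233 turned 3.5939121414481976 r 0.055271161635439825 Ftan -5.9352641409679485 Frad -2.4732683378338316 z 0.08149380301923842 tilt [-0.00405697  0.00601218]
[[0.6, -2.9], [0.4, -3.0], [0.3, -3.0], [0.1, -3.0], [-0.1, -3.0], [-0.2, -3.0], [-0.4, -3.0], [-0.5, -2.9]]
circle [0.52586788 0.11355124] 0.05513798066508543
```

{"fn": "play_rows", "kwargs": {
  "series": [
    {"fingers":1,"dx":0.3,"dy":-2.5,"dz":0,"turn":0}
  ]
}}

```text
clock: 13.7
position: [0.5801, 0.124, 0.0815]
ee_rot: [-0.005, 0.813, -0.582, 0.006]
contact_force: [-5.1, 4.8, 1.9]
width: 0.0141
```

{"fn": "play_rows", "kwargs": {
  "series": [
    {"fingers":1,"dx":0.1,"dy":-2.5,"dz":0,"turn":0}
  ]
}}

```text
clock: 13.78
position: [0.5804, 0.1222, 0.0815]
ee_rot: [-0.006, 0.813, -0.582, 0.005]
contact_force: [-3.6, 5.4, 2.3]
width: 0.0141
```

```bash
python3 n.py .5258 .1136 3 8
```

```text
th 0.15695219312227138 turned 3.6630478068777284 r 0.05531176119124818 Ftan -5.846074157859148 Frad -2.6866757969980983 z 0.08150123302909668 tilt [-0.00579536  0.00517924]
[[0.4, -3.0], [0.2, -3.0], [0.1, -3.0], [-0.1, -3.0], [-0.3, -3.0], [-0.4, -3.0], [-0.6, -2.9], [-0.7, -2.9]]
circle [0.525885   0.11353476] 0.055151940703966465
```

{"fn": "play_rows", "kwargs": {
  "series": [
    {"fingers":1,"dx":0.1,"dy":-2.5,"dz":0,"turn":0}
  ]
}}

```text
clock: 13.87
position: [0.5807, 0.1206, 0.0815]
ee_rot: [-0.007, 0.813, -0.582, 0.005]
contact_force: [-3.7, 6.0, 2.2]
width: 0.0143
```

{"fn": "play_rows", "kwargs": {
  "series": [
    {"fingers":1,"dx":0,"dy":-2.5,"dz":0,"turn":0}
  ]
}}

```text
clock: 13.95
position: [0.5809, 0.119, 0.0815]
ee_rot: [-0.008, 0.813, -0.583, 0.004]
contact_force: [-4.4, 6.2, 2.5]
width: 0.0143
```

{"fn": "play_rows", "kwargs": {
  "series": [
    {"fingers":1,"dx":-0.1,"dy":-2.5,"dz":0,"turn":0}
  ]
}}

```text
clock: 14.03
position: [0.5811, 0.1176, 0.0815]
ee_rot: [-0.009, 0.813, -0.583, 0.004]
contact_force: [-4.1, 7.9, 1.4]
width: 0.0138
```

```bash
python3 n.py .5258 .1136 3 8
```

```text
th 0.07253055430116499 turned 3.747469445698835 r 0.0554133159108145 Ftan -8.15470481798102 Frad -3.5276517523216406 z 0.08152661034393782 tilt [-0.009101    0.00371935]
[[0.1, -3.0], [-0.0, -3.0], [-0.2, -3.0], [-0.4, -3.0], [-0.5, -3.0], [-0.7, -2.9], [-0.8, -2.9], [-1.0, -2.8]]
circle [0.52590731 0.11351076] 0.055170803716238115
```

{"fn": "play_rows", "kwargs": {
  "series": [
    {"fingers":1,"dx":-0.2,"dy":-2.3,"dz":0,"turn":0}
  ]
}}

```text
clock: 14.12
position: [0.5811, 0.1166, 0.0815]
ee_rot: [-0.01, 0.812, -0.583, 0.003]
contact_force: [-3.8, 7.7, 1.7]
width: 0.0139
```

```bash
python3 n.py .5258 .1136 3 8; python3 - <<'E'
from h import *
p=get_image("scene");a=p["pixels"][135:265,165:305,::-1];cv2.imwrite("pics/e1.png",cv2.resize(a,None,fx=4.5,fy=4.5,interpolation=cv2.INTER_CUBIC))
for i in range(3):
    get_image("top");print(get_state()["contact_force"])
E
```

```text
th 0.053513306792083104 turned 3.766486693207917 r 0.05542148702015104 Ftan -7.932011812681474 Frad -3.421115772668673 z 0.08152080530334141 tilt [-0.01045915  0.00314597]
[[0.1, -3.0], [-0.1, -3.0], [-0.2, -3.0], [-0.4, -3.0], [-0.6, -2.9], [-0.7, -2.9], [-0.9, -2.9], [-1.0, -2.8]]
circle [0.52592237 0.11349408] 0.05518368184662788
[-4.28633855  6.15077061  2.03266622]
[-3.88712042  6.11106513  2.02661812]
[-3.1210601   6.36284051  2.74656892]
```

View pics/e1.png

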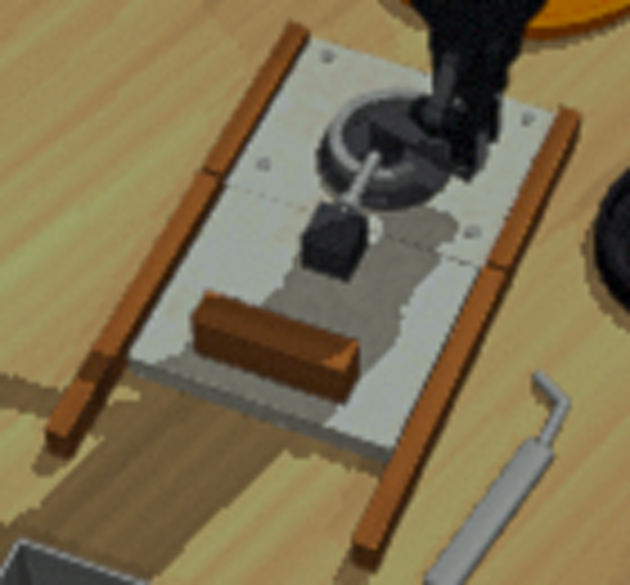

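The seam is shut, leaving only a hairline from (225,185) to (480,265). The force is about 8 N, so I'll tighten a bit further to about 9.5 N.

{"fn": "play_rows", "kwargs": {
  "series": [
    {"fingers":1,"dx":-0.2,"dy":-2.4,"dz":0,"turn":0}
  ]
}}

```text
clock: 14.4
position: [0.5812, 0.1154, 0.0815]
ee_rot: [-0.012, 0.812, -0.583, 0.003]
contact_force: [-3.4, 7.6, 1.9]
width: 0.0139
```

{"fn": "play_rows", "kwargs": {
  "series": [
    {"fingers":1,"dx":-0.2,"dy":-2.6,"dz":0,"turn":0}
  ]
}}

```text
clock: 14.48
position: [0.5813, 0.1143, 0.0815]
ee_rot: [-0.013, 0.812, -0.584, 0.002]
contact_force: [-4.1, 8.4, 2.3]
width: 0.0144
```

{"fn": "play_rows", "kwargs": {
  "series": [
    {"fingers":1,"dx":-0.2,"dy":-2.7,"dz":0,"turn":0}
  ]
}}

```text
clock: 14.57
position: [0.5813, 0.1136, 0.0815]
ee_rot: [-0.015, 0.811, -0.584, 0.001]
contact_force: [-3.2, 10.3, 1.8]
width: 0.0137
```

{"fn": "play_rows", "kwargs": {
  "series": [
    {"fingers":1,"dx":-0.2,"dy":-2.8,"dz":0,"turn":0}
  ]
}}

```text
clock: 14.65
position: [0.5813, 0.1129, 0.0815]
ee_rot: [-0.017, 0.811, -0.585, 0.0]
contact_force: [-4.5, 8.3, 2.2]
width: 0.0142
```

That averages about 9 N, inside the tight band, so I'm stopping, relaxing, releasing and lifting clear.

{"fn": "play_rows", "kwargs": {
  "series": [
    {"fingers":1,"dx":0,"dy":0,"dz":0,"turn":0},
    {"fingers":0.5,"dx":0,"dy":0,"dz":0,"turn":0},
    {"fingers":0.2,"dx":0,"dy":0,"dz":0,"turn":0},
    {"fingers":0,"dx":0,"dy":0,"dz":0,"turn":0},
    {"fingers":0,"dx":0,"dy":0,"dz":0,"turn":0},
    {"fingers":0,"dx":0,"dy":0,"dz":8,"turn":0},
    {"fingers":0,"dx":0,"dy":0,"dz":15,"turn":0},
    {"fingers":0,"dx":0,"dy":0,"dz":20,"turn":0},
    {"fingers":0,"dx":0,"dy":0,"dz":25,"turn":0},
    {"fingers":0,"dx":0,"dy":0,"dz":25,"turn":0},
    {"fingers":0,"dx":-20,"dy":0,"dz":25,"turn":0},
    {"fingers":0,"dx":-20,"dy":0,"dz":25,"turn":0},
    {"fingers":0,"dx":-20,"dy":20,"dz":20,"turn":0},
    {"fingers":0,"dx":-20,"dy":20,"dz":0,"turn":0},
    {"fingers":0,"dx":-20,"dy":20,"dz":0,"turn":0},
    {"fingers":0,"dx":-20,"dy":20,"dz":0,"turn":0},
    {"fingers":0,"dx":-20,"dy":20,"dz":0,"turn":0},
    {"fingers":0,"dx":0,"dy":0,"dz":0,"turn":0}
  ]
}}

```text
clock: 16.15
position: [0.449, 0.2081, 0.2614]
ee_rot: [-0.025, 0.809, -0.587, 0.015]
contact_force: [0.3, -0.1, -0.1]
width: 0.0427
```

```bash
python3 - <<'E'
from h import *
s=get_state();print(s["clock"],s["position"],s["contact_force"])
p=get_image("scene");a=p["pixels"][135:265,165:305,::-1];cv2.imwrite("pics/f1.png",cv2.resize(a,None,fx=4.5,fy=4.5,interpolation=cv2.INTER_CUBIC))
print("peg expected crop px",(proj(p,[[.5813,.1129,.092]])[0]-[165,135])*4.5)
E
```

```text
16.15 [0.4490108 0.2081249 0.2613712] [ 0.25573156 -0.08864129 -0.10229408]
peg expected crop px [467.99861022 124.61863273]
```

View pics/f1.png

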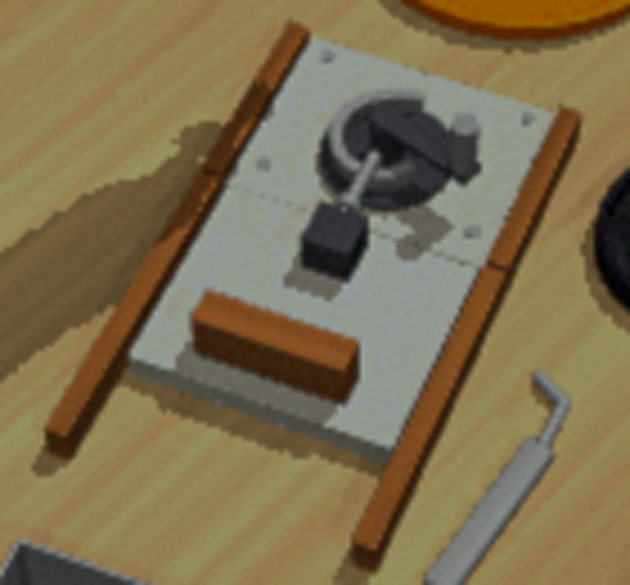

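The seam is shut and the peg has stayed where I left it, at (465,125) against an expected (468,125). The bolt is intact and the arm is clear.

```bash
python3 -c "from rig import *;print(sign_off())"
```

```text
the job is handed in; nothing more can be done
None
```

The joint is shut and tight, and I handed the job in at about 16 s of the 70 s allowed.

- **Sliding:** I pinched the cleat and slid the loose half about 34 mm until the buffers raised the resistance from about 4 N to 6.5 N. I pushed about 2 mm further, to 8.6 N, then let go with the bolt head in the cam's mouth.
- **Turning the cam:** I gripped the peg and turned the cam clockwise about 3.9 rad. The circle the peg followed fitted a radius of 55.1 mm, against the stated 55 mm. I stopped once the tangential force had risen steeply.
- **Last checks:** The final picture shows only a hairline seam. The bolt is in place, and the peg is where I left it, within about 1 pixel. The hoof pick and the visible parts of the lid and comb look unmoved. The wrist force is near zero with the arm clear.

**Uncertainty:** The force readings scatter by about 1 N. The last three were 8.4, 10.3 and 8.3 N, so the final tightness of about 9 N is an average, though each lies within the 8 to 11 N band. While the hook was drawing in, the force read 3 to 5 N, slightly above the 2 to 4 N expected. There was also a small sideways force of 2 to 5 N on the peg.

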